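# Stow the locked tongs in the spice drawer

### The arm

A 6-joint arm with a two-finger parallel gripper is mounted at the origin on the work surface. World frame = base frame: x ahead of the robot, y to its left, z up, the work surface at z = 0. Lengths are in m, angles in rad, forces in N, time in s.
With the tool pointing down it reaches from about 0.35 to 0.85 m from the base axis. Payload 8.1 kg.
Tool frame: the origin (TCP) lies midway between the tips of the shut fingers; the grasp point (between the pads) lies 19 mm behind it (robot.grip_point_offset is the distance from the TCP to the grasp point, in m); z points along the fingers, y is the line along which they close (so a half turn about z gives the same grasp; the last joint's range is limited). The gripper opens to 93 mm and grips with 3 to 60 N. Pads are 15 mm wide; open, the fingers measure 128 mm over their backs; the gripper's body (75 mm by 188 mm) begins 65 mm behind the grasp point.
Start: joints at [-1.27, 0.13, 1.488, -0, 1.523, -0.085], TCP at [0.226, -0.556, 0.219] pointing down, gripper open.
Joint ranges: [-2.96, 2.96], [-0.89, 2.26], [0.02, 2.5], [-1.34, 4.48], [0, 2.73], [-2.66, 2.66]. Speed limits (rad/s): [2.39, 2.39, 2.79, 3.14, 3.14, 3.14].

### API

Orientations are given as a rotation vector (axis times angle).
In Python, from plant import robot gives the robot as it stands.
- The arm moves only by the shell command python3 -m jog 'ROWS' [FORCE]. ROWS is text: rows parted by semicolons, each of 5 numbers parted by spaces: the opening, from 0 (shut) to 1 (fully open), then the shift along the tool's x, y, z in m, then the turn about the tool's z in degrees. A call has 1 to 10 rows; each row shifts and turns the commanded pose from where the row before left it, along the tool's axes as they then stand; what a row does not reach is not made up. A row lasts 1/12 s, in which the tool goes at most 41.7 mm and 7.16 degrees, less where a joint would pass 70% of its speed; a pose out of reach is approached as far as the arm can. A call with a gripper value outside its range is refused whole. The fingers move at their own pace and stop on an object; FORCE is the grip in N (left out, the last holds). Time passes only in rows, so rows that do not move let the fingers close. It gives the time, the measured TCP pose, the force, the opening and the grip force at its end, in the units of the state.
- robot.read_state(): the state, without advancing time (a new reading comes with each control period).
- robot.read_camera(name): name is "side" or "top" or "wrist"; returns a dict with "color" (420x560x3 uint8, red, green, blue), "intrinsics" (3x3 intrinsics, pixels), "pose" (4x4, takes a point from camera to world coordinates); the wrist camera has in their place "tool_from_camera" (4x4, takes a point from camera to tool coordinates, whose origin is the TCP and whose axes are the flange's). Camera axes: x right, y down, z forward; pixel columns grow to the right and rows downward; lengths in m; the calibration is good to about 2 mm. A picture is of the moment at which its call begins: read the wrist's pose just before it. There is no depth.
- robot.close_job(): hands the job in; it is judged then, once.
The state is a dict: "t": time; "q": joint angles; "dq": joint speeds; "joint_torque": joint torques, N m; "tool_pos": TCP position; "orientation": TCP orientation; "force": force on the tool from outside, world axes, zero at the start; "wrist_torque": the same for the moment, N m; "opening": finger opening in m; "gripper_force": force on a finger pad.
Only numpy, scipy, OpenCV 4.12 (cv2) and the standard library are available. Lean on these libraries where they do the work, as an engineer would, in place of code of your own. Each camera call takes 0.05 s, during which the arm holds its last target. There are 200 camera calls.

### The job

Put the kitchen tongs away in the drawer under the spice carousel: pull the drawer right out until it comes up against its stop, then squeeze the tongs shut until their spring clip clicks and holds them, and lay them down flat (not dropped) in the drawer's wide, empty compartment. Leave the drawer all the way out because the jars go in next, and do not knock or turn the carousel or shift the jars, bowl, mug or spoon that stand around.

Things in the scene. Friction and masses are not known exactly. Their poses are not given: they have to be found in the camera images.
- station: White plastic spice station fixed to the cart top: a case 270 mm wide (y), 265 mm deep (x), 78 mm high with one drawer and a round carousel on top. Origin: middle of the case's front, at cart-top height; x points into the case, away from the robot, z up. The drawer's front panel (12 mm thick) lies in front of the case. The drawer comes out along -x.
- drawer (a joint): How far the drawer is pulled out, m: 0 shut, grows as it comes out along the station's -x. It starts shut or up to 0.012 m out. It runs stiffly (about 2.5 N plus 6 N per m/s) and stops firmly at about 0.204 m, where the pull rises sharply; nothing pulls it back.
- drawer_knob (a point): Middle of the grip of the drawer's round grey knob: head 27 mm across, 24 mm long (along the station's x), on a neck 16 mm across. The knob stands out 40 mm from the front panel; this point is 26 mm out from the panel, 42.5 mm above the cart top and 2 mm behind the carousel's edge when shut. Moves with the drawer; axes as the station's.
- wide_lane (a point): Point on the floor of the drawer's wide empty compartment (station's -y side), midline, 20 mm behind the front panel's inside, 15.5 mm above the cart top, moving with the drawer. The compartment reaches 73 mm to each side and 226 mm behind it; drawer fully out, it lies open from above to 150 mm behind it (the carousel overhangs the rest). Panel 54, side wall 32, divider 20 mm high.
- tongs: Steel kitchen tongs, dark silicone heads, lying on their side on the cart top, opening level; 0.13 kg, 150 mm long, 24 mm high (clip bar 27). Two straight arms joined by a sprung pivot. This body is pivot and +y arm. Origin: underside, on the middle line of the open arms, 74 mm from the pivot; x along that line from pivot to heads, z up. Open, the arms lean 0.15 rad either side of x.
- tongs_grip (a point): Good place to squeeze: on the open tongs' middle line, 74 mm from the pivot, 12 mm above the underside. Arms here 3 to 21 mm above the underside, 42 mm over their outsides when open, 20 mm shut. About 8 to 10 N on each arm makes the wire clip (on top, 40 to 62 mm from the pivot) ride over its stud and snap; 15 to 40 N is right. Released sooner they spring open.
- tong_arm (a joint): Angle through which the tongs' other arm (-y side) has closed, rad: 0 fully open (start), 0.30 squeezed right shut, 0.27 to 0.30 when held by the clip alone. The clip resists from 0.10 and, past about 0.18, snaps it home.
- tongs_pivot (a point): Centre of the tongs' pivot, 12 mm above their underside.
- tongs_tip (a point): Inner end of the fixed arm's head, 140 mm from the pivot, 12 mm above the underside. With the tongs shut, the line from pivot to this point is their middle line (0.15 rad to the +y side of the body's x).
- carousel_edge (a point): A point on the carousel tray's lower rim facing the robot; turns with the tray. Tray 280 mm across, 84 to 96 mm above the cart top, wire rail on its edge up to 118 mm, axis 100 mm behind the case front; its jars reach 180, centre knob 262 mm. It overhangs the case front by 40 mm, so a tool pointing straight down cannot reach the shut drawer's knob: lean the fingers forward 30 to 45 degrees.
- jar_a: Bystander: round glass spice jar with a dark metal cap, 45 mm across, 84 mm tall, 0.13 kg, standing loose. Origin: centre of its underside.
- jar_b: Bystander: round glass spice jar with a dark metal cap, 45 mm across, 84 mm tall, 0.13 kg, standing loose. Origin: centre of its underside.
- jar_c: Bystander: round glass spice jar with a dark metal cap, 45 mm across, 84 mm tall, 0.13 kg, standing loose. Origin: centre of its underside.
- pinch_bowl: Bystander: small white ceramic bowl, 76 mm across, 34 mm high. Origin: centre of its underside.
- mug: Bystander: ceramic mug, 80 mm across, 92 mm tall, handle at its +y. Origin: centre of its underside.
- wooden_spoon: Bystander: wooden spoon, 260 mm long, lying along its own x. Origin: under its middle.
Mind the look-alikes: they are no part of the job. Of the things that look like the tongs, the middle-sized one is meant.

How it is judged:
On the way, in this order (a step that is already met when the one before it is completed fails the run):
1. the drawer is pulled out to within 4 mm of its stop (joint over 0.200 m) and stays there 0.2 s (value of joint drawer above 0.2 m), for 0.2 s.
2. the tongs are squeezed shut past the clip's click (joint over 0.25 rad) (value of joint tong_arm above 0.25 rad), for 0.2 s.
3. the shut tongs are lowered by the hand, not dropped: pivot and head within 10 mm of lying on the floor of the wide compartment with the hand down at them (grasp point under 45 mm above that floor) (x of tongs_pivot in the frame of wide_lane between -0.02 and 0.226 m and y of tongs_pivot in the frame of wide_lane between -0.072 and 0.072 m and z of tongs_pivot in the frame of wide_lane between 0 and 0.022 m and x of tongs_tip in the frame of wide_lane between -0.02 and 0.226 m and y of tongs_tip in the frame of wide_lane between -0.072 and 0.072 m and z of tongs_tip in the frame of wide_lane between 0 and 0.022 m and value of joint tong_arm above 0.25 rad and z of the grasp point in the frame of wide_lane below 0.045 m and horizontal distance between the grasp point and tongs_grip below 0.09 m), for 0.05 s.
At the end, for the whole second after the job is handed in: The drawer stands within 10 mm of its stop; the tongs are held shut by their clip alone (over 0.25 rad), lying still and flat (under 0.1 rad) on the floor of the wide compartment with pivot and head both inside it; the robot touches nothing (value of joint drawer above 0.194 m and value of joint tong_arm above 0.25 rad and x of tongs_pivot in the frame of wide_lane between -0.02 and 0.226 m and y of tongs_pivot in the frame of wide_lane between -0.072 and 0.072 m and z of tongs_pivot in the frame of wide_lane between 0 and 0.018 m and x of tongs_tip in the frame of wide_lane between -0.02 and 0.226 m and y of tongs_tip in the frame of wide_lane between -0.072 and 0.072 m and z of tongs_tip in the frame of wide_lane between 0 and 0.018 m and angle between tongs's own z axis and vertical below 0.1 rad and linear speed of tongs below 0.02 m/s).
It fails at once if a glass jar standing on the cart is shifted more than 30 mm or tipped over 0.5 rad (distance of any of jar_a, jar_b, jar_c from where it was at the start of the episode above 0.03 m or angle between any of jar_a, jar_b, jar_c's own z axis and vertical above 0.5 rad).
It fails at once if the pinch bowl or mug is shifted more than 30 mm or tipped over 0.5 rad (distance of any of pinch_bowl, mug from where it was at the start of the episode above 0.03 m or angle between any of pinch_bowl, mug's own z axis and vertical above 0.5 rad).
It fails at once if the wooden spoon is shifted more than 30 mm (distance of wooden_spoon from where it was at the start of the episode above 0.03 m).
It fails at once if the carousel is turned by more than about 12 degrees (distance of carousel_edge from where it was at the start of the episode above 0.03 m).
It fails at once if the arm or the gripper's body (not the fingers) knocks against the spice station with over 10 N (contact force between the arm and station above 10 N).
It also fails if it takes over 54 s, if anything falls off the work surface, if the arm or the gripper's body presses on something with over 40 N, if the wrist force passes 120 N, or if a joint passes its speed limit or range.

## Working session

There is one attempt and no reset: what is moved stays moved. The work goes in short steps, Python scripts to look and compute and a shell command to move; the robot and the scene stay as the last step left them, time stands still between calls to the robot, and variables do not carry over. Pictures are saved under pics/ and viewed, at most 12 in all, crops included, and the job is handed in when it is done.

```bash
ls; mkdir -p pics
cat > h.py <<'E'
import numpy as np, cv2
from scipy.spatial.transform import Rotation as R
from plant import robot
def shot(name,fn):
    s=robot.read_state(); c=robot.read_camera(name)
    cv2.imwrite('pics/'+fn+'.png',c['color'][:,:,::-1])
    P=c['pose'] if 'pose' in c else T(s)@c['tool_from_camera']
    np.savez('pics/'+fn+'.npz',K=c['intrinsics'],P=P); return c
def T(s):
    M=np.eye(4);M[:3,:3]=R.from_rotvec(s['orientation']).as_matrix();M[:3,3]=s['tool_pos'];return M
def ray(fn,u,v):
    d=np.load('pics/'+fn+'.npz');r=d['P'][:3,:3]@np.linalg.solve(d['K'],[u,v,1.]);return d['P'][:3,3],r/np.linalg.norm(r)
def plane(fn,u,v,z):
    o,r=ray(fn,u,v);return o+r*(z-o[2])/r[2]
def tri(a,pa,b,pb):
    o1,r1=ray(a,*pa);o2,r2=ray(b,*pb)
    t=np.linalg.lstsq(np.c_[r1,-r2],o2-o1,rcond=None)[0];A=o1+t[0]*r1;B=o2+t[1]*r2
    return (A+B)/2,np.linalg.norm(A-B)
def proj(fn,p):
    d=np.load('pics/'+fn+'.npz');q=d['P'][:3,:3].T@(np.array(p)-d['P'][:3,3]);q=d['K']@q;return q[:2]/q[2]
E
python3 - <<'E'
from h import *
for n in('side','top','wrist'):
    c=shot(n,n+'0')
    d=np.load(f'pics/{n}0.npz');print(n,d['P'].round(3).tolist(),d['K'][0,0])
s=robot.read_state();print(T(s).round(3),s['t'],s['force'])
E
```

```text
pics
side [[-0.741, -0.33, 0.585, -0.298], [-0.672, 0.362, -0.646, 0.9], [0.002, -0.872, -0.49, 0.784], [0.0, 0.0, 0.0, 1.0]] 500.1385086528142
top [[0.02, -0.984, 0.177, 0.253], [-1.0, -0.023, -0.011, 0.011], [0.014, -0.177, -0.984, 1.642], [0.0, 0.0, 0.0, 1.0]] 482.6093871454857
wrist [[0.376, -0.897, -0.234, 0.29], [-0.927, -0.364, -0.093, -0.53], [-0.001, 0.252, -0.968, 0.384], [0.0, 0.0, 0.0, 1.0]] 359.72705520259206
[[ 0.927  0.376 -0.     0.226]
 [ 0.376 -0.927  0.001 -0.555]
 [ 0.    -0.001 -1.     0.218]
 [ 0.     0.     0.     1.   ]] 0.15 [-0.01530683  0.34578463  0.04342762]
```

View pics/top0.png

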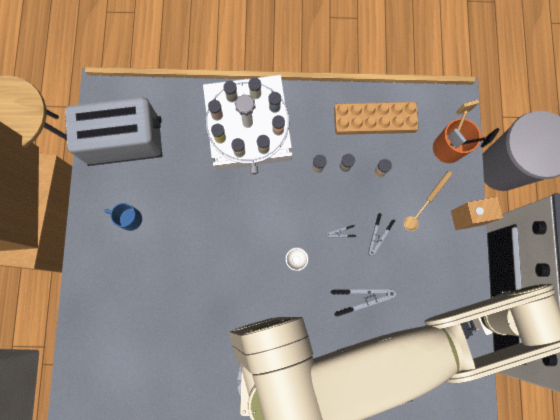

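View pics/side0.png

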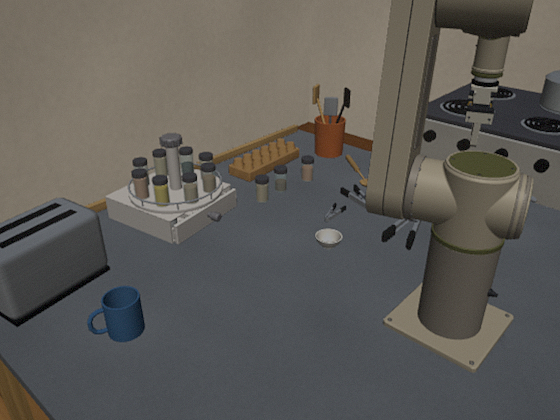

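Top view: tongs candidates are small (342,231), middle (380,234) and large (365,299). The station is at (247,120) with its knob at (254,169). In the side view the knob is at (213,215). By the description I choose the middle one, and check it in a crop.

Run:
```python
from h import *
a=cv2.imread('pics/top0.png')
A=cv2.resize(a[205:265,320:405],None,fx=5,fy=5,interpolation=cv2.INTER_CUBIC)
B=cv2.resize(a[70:185,195:300],None,fx=3.5,fy=3.5,interpolation=cv2.INTER_CUBIC)
s=cv2.imread('pics/side0.png');C=cv2.resize(s[180:250,100:250],None,fx=2.5,fy=2.5)
o=np.zeros((600,800,3),np.uint8);o[:A.shape[0],:A.shape[1]]=A;o[:B.shape[0],430:430+B.shape[1]]=B[:,:370];o[410:410+C.shape[0],:C.shape[1]]=C
cv2.imwrite('pics/crop1.png',o)
print('knob',tri('top0',(254,169),'side0',(213,215)))
for n,p,q in(('mid',(372,252),(384,219)),('small',(329,235),(354,231)),('large',(395,294),(335,302))):
    P,Q=plane('top0',*p,.012),plane('top0',*q,.012);print(n,P.round(3),Q.round(3),np.linalg.norm(P-Q))
```

```text
knob (array([0.70023369, 0.08759212, 0.04402959]), np.float64(0.00898098169080054))
mid [ 0.424 -0.323  0.012] [ 0.539 -0.366  0.012] 0.1223599233939072
small [ 0.479 -0.176  0.012] [ 0.495 -0.262  0.012] 0.08696679300801725
large [ 0.285 -0.398  0.012] [ 0.255 -0.197  0.012] 0.20324017232254568
```

View pics/crop1.png

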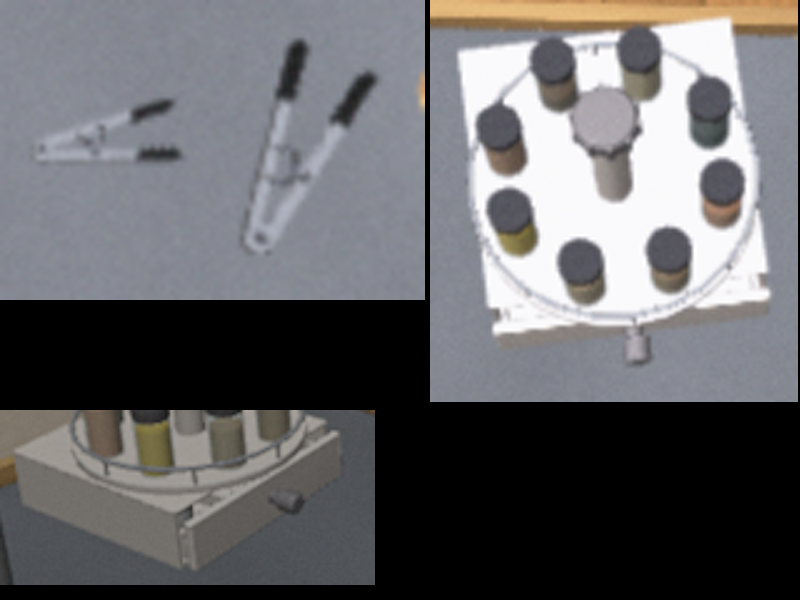

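Crop: the middle tongs have their pivot at (372,252) and heads at (379,214) and (394,221), about 140 mm long, which fits. The two look-alikes measure about 90 and 205 mm. The station is yawed about +7°.

`jog` cannot tilt the tool, so I will grip the knob's front end, which sticks out past the rim, with the tool vertical. First I move there for a close look.

```bash
python3 -m jog '1 .029 -.0234 -.002 0;1 .029 -.0234 -.002 0;1 .029 -.0234 -.002 0;1 .029 -.0234 -.002 0;1 .029 -.0234 -.002 0;1 .029 -.0234 -.002 0;1 .029 -.0234 -.002 0;1 .029 -.0234 -.002 0;1 .029 -.0234 -.002 0' ; python3 -m jog '1 .029 -.0234 -.002 0;1 .029 -.0234 -.002 0;1 .029 -.0234 -.002 0;1 .029 -.0234 -.002 0;1 .029 -.0234 -.002 0;1 .029 -.0234 -.002 0;1 .029 -.0234 -.002 0;1 .029 -.0234 -.002 0;1 .029 -.0234 -.002 0'
python3 -m jog '1 0 0 0 -7.1;1 0 0 0 -7.1;1 0 0 0 -7.1;1 0 0 0 -7.1;1 0 0 0 -7.1;1 0 0 0 -7.1;1 0 0 0 -7.1;1 0 0 0 -7.1;1 0 0 0 -7.1;1 0 0 0 -7.1'
python3 -m jog '1 0 0 0 -7.1;1 0 0 0 -7.1;1 0 0 0 -7.1;1 0 0 0 -7.1;1 0 0 0 -7.1;1 0 0 0 -7.1;1 0 0 0 -7.1;1 0 0 0 -7.1;1 0 0 0 -7.1;1 0 0 0 -7.1'
python3 -m jog '1 0 0 0 -7.1;1 0 0 0 -7.1;1 0 0 0 -7.1;1 0 0 0 0;1 0 0 0 0'
python3 - <<'E'
from h import *
shot('wrist','w1');s=robot.read_state();print(T(s).round(4),s['q'])
E
```

```text
t: 0.9
tool_pos: [0.3887, -0.2608, 0.2366]
orientation: [3.083, 0.602, 0.0]
force: [1.3, -0.1, -0.1]
opening: 0.0931
gripper_force: 0.0
t: 1.65
tool_pos: [0.5514, 0.0327, 0.2545]
orientation: [3.083, 0.603, -0.0]
force: [0.0, -0.3, 0.2]
opening: 0.093
gripper_force: 0.0
t: 2.48
tool_pos: [0.5507, 0.0308, 0.2542]
orientation: [-2.153, -2.287, 0.001]
force: [-0.2, -0.3, 0.1]
opening: 0.0934
gripper_force: 0.0
t: 3.32
tool_pos: [0.5507, 0.0308, 0.2542]
orientation: [-0.425, -3.112, 0.0]
force: [-0.8, -0.5, -0.2]
opening: 0.0929
gripper_force: 0.0
t: 3.73
tool_pos: [0.5508, 0.0308, 0.2543]
orientation: [0.142, -3.138, -0.0]
force: [0.5, -1.1, 0.3]
opening: 0.093
gripper_force: 0.0
[[-9.960e-01 -8.960e-02 -4.000e-04  5.508e-01]
 [-8.960e-02  9.960e-01  0.000e+00  3.080e-02]
 [ 4.000e-04  1.000e-04 -1.000e+00  2.544e-01]
 [ 0.000e+00  0.000e+00  0.000e+00  1.000e+00]] [-3.71324292e-02 -1.24958562e-02  1.57191651e+00  2.38964125e-05
  1.58258561e+00 -1.69765795e+00]
```

View pics/w1.png

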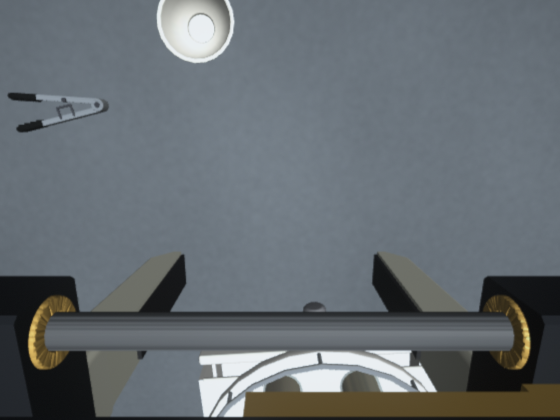

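The wrist camera sits on the robot side. The knob tip is at (315,303), half hidden by the gripper, so I go further forward for a clear view.

```bash
python3 -m jog '1 -.03 .012 -.01 0;1 -.03 .012 -.01 0;1 -.03 .012 -.01 0;1 -.03 .012 -.01 0;1 0 0 0 0;1 0 0 0 0'
python3 - <<'E'
from h import *
shot('wrist','w2');s=robot.read_state();print(T(s).round(4))
E
```

```text
t: 4.28
tool_pos: [0.6667, 0.0906, 0.2932]
orientation: [0.145, -3.136, 0.0]
force: [-1.6, 0.9, 0.4]
opening: 0.0931
gripper_force: 0.0
[[-9.957e-01 -9.220e-02 -1.700e-03  6.658e-01]
 [-9.220e-02  9.957e-01 -3.000e-04  9.000e-02]
 [ 1.700e-03 -1.000e-04 -1.000e+00  2.935e-01]
 [ 0.000e+00  0.000e+00  0.000e+00  1.000e+00]]
```

View pics/w2.png

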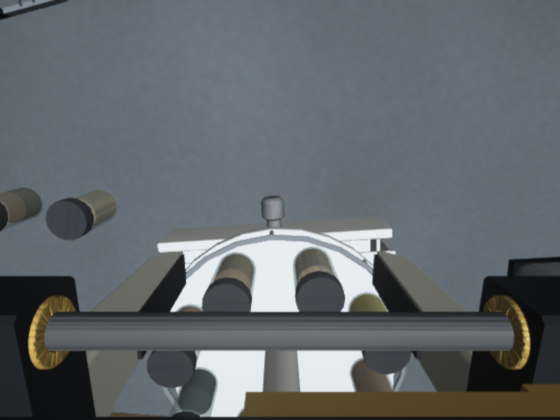

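The knob head is at (272,208), the rim front at row ~230, and the panel ends at (159,246) and (391,235). The front jar caps are at (228,292) and (320,293). I enlarge the crop for exact pixels.

Run:
```python
from h import *
a=cv2.imread('pics/w2.png');o=cv2.resize(a[185:315,150:400],None,fx=3.2,fy=3.2,interpolation=cv2.INTER_CUBIC)
s=cv2.imread('pics/side0.png');C=cv2.resize(s[195:245,170:245],None,fx=3.6,fy=3.6,interpolation=cv2.INTER_CUBIC)
f=np.zeros((600,800,3),np.uint8);f[:416,:800]=o;f[416:596,:270]=C;cv2.imwrite('pics/crop2.png',f)
```

```text
(no output)
```

View pics/crop2.png

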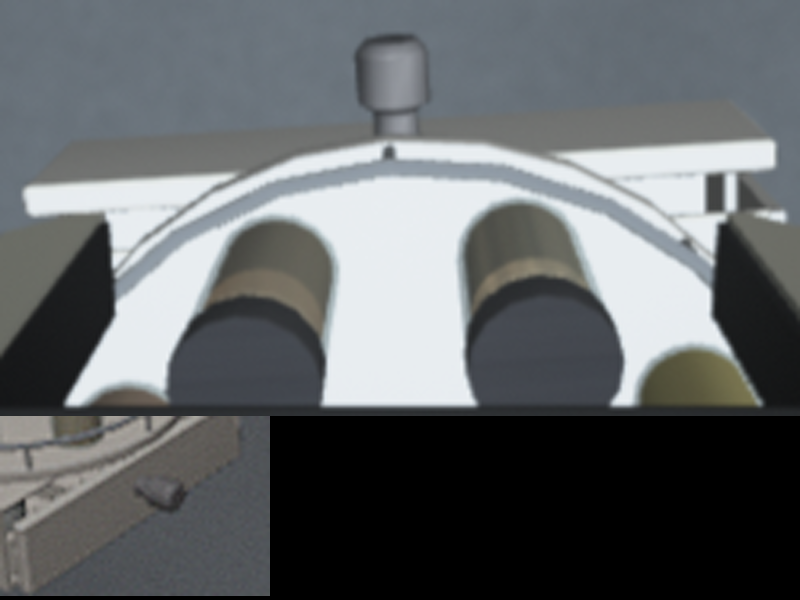

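Run:
```python
from h import *
np.set_printoptions(precision=4,suppress=True)
print('knob c w2/top',tri('w2',(272.8,208),'top0',(254,168.5)),'w2/side',tri('w2',(272.8,208),'side0',(214.5,216)))
L=tri('w2',(158.4,243.4),'top0',(291.6,153.9));Rr=tri('w2',(391.6,229.4),'top0',(214.1,164));print('panel',L,Rr)
for z in(.0625,.0695,.074):
    l=plane('w2',158.4,243.4,z);r=plane('w2',391.6,229.4,z);d=r-l;print(z,l,r,np.linalg.norm(d),np.degrees(np.arctan2(-d[0],d[1])))
for n,u,v,z in(('head front',272.8,196,.0425),('head mid',272.8,208,.0425),('headrear',272.8,219.4,.0425),('rim',275,228.8,.09),('capL',228,278.8,.18),('capR',318.8,272.5,.18),('baseL',237,254,.096),('baseR',309.4,249,.096)):
    print(n,plane('w2',u,v,z))
```

```text
knob c w2/top (array([0.6864, 0.0843, 0.0823]), np.float64(0.004162737073078748)) w2/side (array([0.696 , 0.0879, 0.043 ]), np.float64(0.005295290930504683))
panel (array([ 0.7463, -0.0429,  0.0612]), np.float64(0.0037798370332239708)) (array([0.6969, 0.2154, 0.0882]), np.float64(0.003041371952846477))
0.0625 [ 0.7439 -0.0427  0.0625] [0.7021 0.2242 0.0625] 0.2701833587870697 8.87971685820152
0.0695 [ 0.7413 -0.0405  0.0695] [0.7003 0.2218 0.0695] 0.2654183797534194 8.879716858201512
0.074 [ 0.7396 -0.039   0.074 ] [0.6991 0.2202 0.074 ] 0.26235517894607274 8.879716858201522
head front [0.6798 0.0848 0.0425]
head mid [0.6942 0.086  0.0425]
headrear [0.7082 0.0873 0.0425]
rim [0.7057 0.0902 0.09  ]
capL [0.7264 0.0533 0.18  ]
capR [0.7137 0.1286 0.18  ]
baseL [0.7357 0.052  0.096 ]
baseR [0.7229 0.1287 0.096 ]
```

The knob head (front to rear) spans station-x 0.685–0.709 m. The rim is at 0.711 and the jar caps at ≥0.724, so the drawer stands about 12 mm out. I descend in front of the knob, then creep forward watching the force.

```bash
python3 -m jog '.6 .007 -.008 .02 -3.2;.6 0 0 .025 0;.6 0 0 .025 0;.6 0 0 .025 0;.6 0 0 .025 0;.6 0 0 .025 0;.6 0 0 .025 0;.6 0 0 .025 0;.6 0 0 .025 0;.6 0 0 .025 0' 20; python3 -m jog '.6 0 0 .008 0;.6 0 0 0 0;.6 0 0 0 0'
python3 - <<'E'
from h import *
shot('wrist','w3');s=robot.read_state();M=T(s);print(M.round(4));p=M[:3,3];print(.989*p[0]+.148*p[1],-.148*p[0]+.989*p[1])
E
```

```text
t: 5.17
tool_pos: [0.6585, 0.0805, 0.0493]
orientation: [-0.232, 3.133, -0.0]
force: [-0.5, -0.0, -0.7]
opening: 0.0557
gripper_force: 0.0
t: 5.42
tool_pos: [0.6593, 0.0809, 0.0426]
orientation: [-0.234, 3.133, -0.0]
force: [-0.2, -0.2, 1.3]
opening: 0.0555
gripper_force: 0.0
[[-9.889e-01 -1.488e-01  2.400e-03  6.605e-01]
 [-1.488e-01  9.889e-01  1.000e-04  8.100e-02]
 [-2.400e-03 -3.000e-04 -1.000e+00  4.380e-02]
 [ 0.000e+00  0.000e+00  0.000e+00  1.000e+00]]
0.665205344134668 -0.01760694576956652
```

View pics/w3.png

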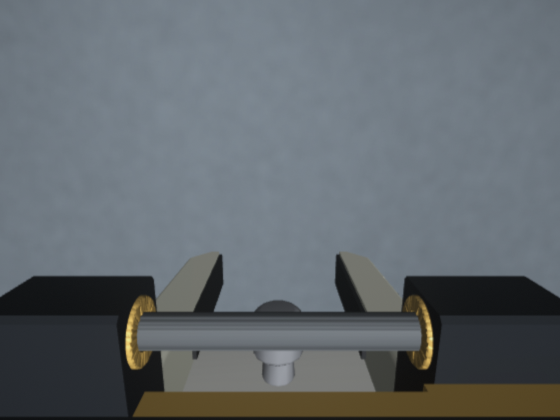

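The knob (277,335) is centred between the fingers. I creep forward and watch the force.

```bash
python3 -m jog '.6 -.006 0 .002 0;.6 -.005 0 .001 0;.6 -.004 0 0 0;.6 -.003 0 0 0;.6 0 0 0 0'; python3 -m jog '.6 -.002 0 0 0;.6 0 0 0 0;.6 0 0 0 0'
```

```text
t: 5.88
tool_pos: [0.6785, 0.0841, 0.0391]
orientation: [-0.236, 3.132, 0.0]
force: [0.4, -0.3, -0.0]
opening: 0.0561
gripper_force: 0.0
t: 6.13
tool_pos: [0.6794, 0.0843, 0.0385]
orientation: [0.236, -3.132, -0.0]
force: [0.4, -1.3, 0.6]
opening: 0.0558
gripper_force: 0.0
```

```bash
python3 -m jog '.6 -.002 0 0 0;.6 0 0 0 0;0 0 0 0 0;0 0 0 0 0;0 0 0 0 0;0 0 0 0 0;0 0 0 0 0;0 0 0 0 0' 25; python3 -m jog '0 .002 0 0 0;0 .003 0 0 0;0 .004 0 0 0;0 .005 0 0 0;0 .005 0 0 0;0 .005 0 0 0;0 .005 0 0 0;0 0 0 0 0'
```

```text
t: 6.8
tool_pos: [0.6815, 0.0836, 0.0386]
orientation: [-0.235, 3.133, -0.002]
force: [0.6, -3.6, -0.1]
opening: 0.0253
gripper_force: 25.0
t: 7.47
tool_pos: [0.6523, 0.079, 0.0386]
orientation: [0.235, -3.133, 0.002]
force: [-0.1, -6.1, -0.8]
opening: 0.025
gripper_force: 25.0
```

Holding (25 mm opening) and moving with it. I regrip deeper, now clear of the rim, and pull on.

```bash
python3 -m jog '.5 0 0 0 0;.5 0 0 0 0;.5 0 0 0 0;.5 -.006 -.001 0 0;.5 -.006 0 0 0;.5 0 0 0 0;0 0 0 0 0;0 0 0 0 0;0 0 0 0 0;0 0 0 0 0' 35; python3 -m jog '0 .005 0 0 0;0 .01 0 0 0;0 .01 0 0 0;0 .01 0 0 0;0 .01 0 0 0;0 .01 0 0 0;0 .01 0 0 0;0 .01 0 0 0;0 .01 0 0 0;0 .01 0 0 0';python3 -m jog '0 .01 0 0 0;0 .01 0 0 0;0 .01 0 0 0;0 .01 0 0 0;0 .005 0 0 0;0 .005 0 0 0;0 .005 0 0 0'
```

```text
t: 8.3
tool_pos: [0.6646, 0.0808, 0.0385]
orientation: [0.236, -3.133, 0.001]
force: [0.6, 0.1, -1.3]
opening: 0.0257
gripper_force: 35.0
t: 9.13
tool_pos: [0.5704, 0.0659, 0.0385]
orientation: [-0.235, 3.132, -0.002]
force: [4.4, -3.6, -4.1]
opening: 0.0256
gripper_force: 35.0
t: 9.72
tool_pos: [0.5161, 0.0573, 0.0384]
orientation: [-0.235, 3.132, -0.003]
force: [3.3, -6.1, -3.9]
opening: 0.0256
gripper_force: 35.0
```

Run:
```python
from h import *
shot('side','s2')
a=cv2.imread('pics/s2.png');cv2.imwrite('pics/s2c.png',cv2.resize(a[140:300,80:380],None,fx=2,fy=2))
```

```text
(no output)
```

View pics/s2c.png

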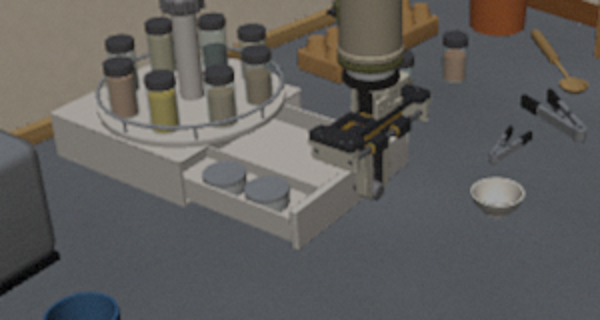

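The drawer follows and is about 0.19 m out. Now I go gently to the stop.

```bash
python3 -m jog '0 .003 0 0 0;0 .003 0 0 0;0 .003 0 0 0;0 .002 0 0 0;0 0 0 0 0'; python3 -m jog '0 .003 0 0 0;0 .003 0 0 0;0 0 0 0 0;0 0 0 0 0'
```

```text
t: 10.18
tool_pos: [0.5051, 0.0555, 0.0385]
orientation: [-0.235, 3.133, -0.003]
force: [1.6, -6.7, -3.2]
opening: 0.026
gripper_force: 35.0
t: 10.52
tool_pos: [0.5033, 0.0552, 0.0387]
orientation: [-0.234, 3.124, -0.002]
force: [24.9, -3.4, -24.6]
opening: 0.0255
gripper_force: 34.9
```

At the stop (25 N). I release, rise and go over the tongs.

```bash
python3 -m jog '0 0 0 0 0;0 -.003 0 0 0;.6 0 0 0 0;.6 0 0 0 0;.6 0 0 0 0;.6 0 0 -.02 0;.6 0 0 -.035 0;.6 0 0 -.035 0;.6 0 0 -.035 0;.6 0 0 -.035 0'; python3 -m jog '1 0 0 -.035 0;1 .006 -.036 -.005 0;1 .006 -.036 0 0;1 .006 -.036 0 0;1 .006 -.036 0 0;1 .006 -.036 0 0;1 .006 -.036 0 0;1 .006 -.036 0 0;1 .006 -.036 0 0;1 .006 -.036 0 0'; python3 -m jog '1 .006 -.036 0 0;1 .006 -.036 0 0;1 0 0 0 7.1;1 0 0 0 7.1;1 0 0 0 7.1;1 0 0 0 7.1;1 0 0 0 0;1 0 0 0 0;1 0 0 0 0'
python3 - <<'E'
from h import *
shot('wrist','w4');shot('top','t4');s=robot.read_state();print(T(s).round(4))
a=cv2.imread('pics/w4.png');b=cv2.imread('pics/t4.png')
f=np.zeros((600,800,3),np.uint8);f[:360,:600]=cv2.resize(a[0:300,60:560],(600,360))
c=cv2.resize(b[110:215,200:310],None,fx=2.2,fy=2.2,interpolation=cv2.INTER_CUBIC);f[365:365+c.shape[0],:c.shape[1]]=c
cv2.imwrite('pics/c4.png',f)
E
```

```text
t: 11.35
tool_pos: [0.5019, 0.0567, 0.2003]
orientation: [0.236, -3.132, -0.0]
force: [1.0, -0.3, 0.4]
opening: 0.0555
gripper_force: 0.0
t: 12.18
tool_pos: [0.4972, -0.2734, 0.2387]
orientation: [-0.236, 3.132, 0.0]
force: [1.0, 0.0, 0.1]
opening: 0.0929
gripper_force: 0.0
t: 12.93
tool_pos: [0.4966, -0.3447, 0.2387]
orientation: [-0.533, -3.096, -0.0]
force: [0.2, -0.8, -0.6]
opening: 0.0928
gripper_force: 0.0
[[-9.420e-01  3.357e-01  1.000e-04  4.966e-01]
 [ 3.357e-01  9.420e-01  0.000e+00 -3.447e-01]
 [-1.000e-04  1.000e-04 -1.000e+00  2.387e-01]
 [ 0.000e+00  0.000e+00  0.000e+00  1.000e+00]]
```

View pics/c4.png

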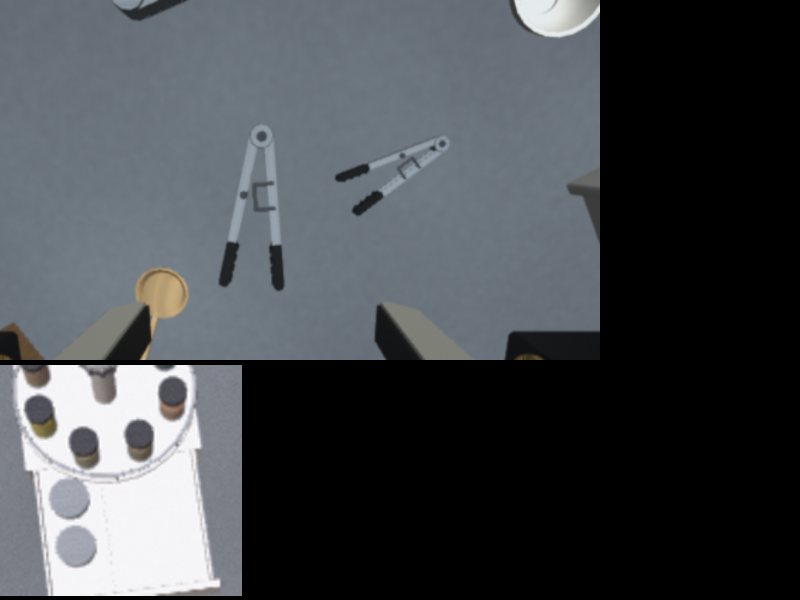

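w4: pivot at (277,113), heads at (247,237) and (292,239). The spoon bowl is at (195,243). The top view shows the drawer fully out, with the wide compartment on the -y (right) side and empty.

Run:
```python
from h import *
np.set_printoptions(precision=4,suppress=True)
print('pivot tri',tri('w4',(277.5,113.3),'top0',(372,252.6)),'tips',tri('w4',(247.5,235),'top0',(394,221)),tri('w4',(292.5,236),'top0',(379.4,215)))
P=plane('w4',277.5,113.3,.022);A=plane('w4',247.5,236,.018);B=plane('w4',292.5,238.5,.018)
m=(A+B)/2-P;m[2]=0;L=np.linalg.norm(m);m/=L;G=P+.074*m
print(P,A,B,'len',L,np.linalg.norm(A-B),'ang',np.degrees(np.arctan2(m[1],m[0])),'G',G,'spoon',plane('w4',195,243,.01))
M=T(robot.read_state());print('G in tool',M[:3,:3].T@(G-M[:3,3]))
S=np.array([[.989,.148],[-.148,.989]])
for n,u,v,z in(('panel -y end',298.6,209.5,.0695),('div',246.8,166.8,.0355),('div2',252.3,212.3,.0355),('wall',289,150.9,.0475),('wall2',296.4,207.7,.0475)):
    p=plane('t4',u,v,z);print(n,p,'station',S@p[:2])
```

```text
pivot tri (array([ 0.4208, -0.3194,  0.0277]), np.float64(0.0001122369171728657)) tips (array([ 0.5267, -0.3909,  0.0448]), np.float64(0.0016557104570458798)) (array([ 0.5509, -0.3479,  0.0205]), np.float64(0.00046801478981371784))
[ 0.4207 -0.3193  0.022 ] [ 0.5345 -0.3957  0.018 ] [ 0.5543 -0.3489  0.018 ] len 0.13454606055932106 0.05082476703353694 ang -23.187582501868913 G [ 0.4887 -0.3485  0.022 ] spoon [ 0.5243 -0.4575  0.01  ]
G in tool [ 0.0062 -0.0062  0.2167]
panel -y end [ 0.5545 -0.0686  0.0695] station [ 0.5382 -0.1499]
div [0.7064 0.1099 0.0355] station [0.7148 0.0042]
div2 [0.5477 0.0862 0.0355] station [0.5545 0.0042]
wall [ 0.763  -0.034   0.0475] station [ 0.7496 -0.1465]
wall2 [ 0.5647 -0.0622  0.0475] station [ 0.5493 -0.1451]
```

The tongs check out: length 140 mm at the heads, pivot top ~26 mm high. Next I align (+3.6° turn), descend and squeeze.

```bash
python3 -m jog '.75 .006 -.006 .01 3.6;.75 0 0 .03 0;.75 0 0 .03 0;.75 0 0 .03 0;.75 0 0 .03 0;.75 0 0 .03 0;.75 0 0 .03 0;.75 0 0 .02 0;.75 0 0 .015 0;.75 0 0 .005 0'; python3 -m jog '.75 0 0 .003 0;.75 0 0 0 0'; python3 -m jog '0 0 0 0 0;0 0 0 0 0;0 0 0 0 0;0 0 0 0 0;0 0 0 0 0;0 0 0 0 0;0 0 0 0 0;0 0 0 0 0' 25
```

```text
t: 13.87
tool_pos: [0.4871, -0.3469, 0.0053]
orientation: [-0.633, -3.073, -0.004]
force: [0.2, -0.2, 0.2]
opening: 0.0692
gripper_force: 0.0
t: 14.03
tool_pos: [0.489, -0.3486, 0.0058]
orientation: [0.636, 3.077, -0.0]
force: [0.3, -0.2, 0.0]
opening: 0.0694
gripper_force: 0.0
t: 14.7
tool_pos: [0.4892, -0.3489, 0.0061]
orientation: [0.637, 3.076, -0.001]
force: [1.0, -0.8, 4.4]
opening: 0.0212
gripper_force: 4.0
```

```bash
python3 -m jog '0 0 0 0 0;0 0 0 0 0;0 0 0 0 0;0 0 0 0 0' 30
```

```text
t: 15.03
tool_pos: [0.4892, -0.3488, 0.006]
orientation: [0.637, 3.076, -0.0]
force: [0.3, -0.4, 5.5]
opening: 0.0175
gripper_force: 30.0
```

Closed to 17.5 mm under 30 N. I lift, carry over the drawer and turn to line up.

```bash
python3 -m jog '0 0 0 -.01 0;0 0 0 -.02 0;0 0 0 -.03 0;0 0 0 -.03 0;0 0 0 -.03 0;0 0 0 -.03 0;0 0 0 -.03 0;0 0 .0171 -.014 0;0 0 .034 0 0;0 0 .034 0 0'; python3 -m jog '0 0 .034 0 0;0 0 .034 0 0;0 0 .034 0 0;0 0 .034 0 0;0 0 .034 0 0;0 0 .034 0 0;0 0 .034 0 0;0 0 .034 0 0;0 0 .034 0 0;0 -.002 .018 0 0'; python3 -m jog '0 0 0 0 -6.4;0 0 0 0 -6.4;0 0 0 0 -6.4;0 0 0 0 -6.4;0 0 0 0 -6.3;0 0 0 0 0;0 0 0 0 0'
python3 - <<'E'
from h import *
shot('wrist','w5');s=robot.read_state();print(T(s).round(4))
E
```

```text
t: 15.87
tool_pos: [0.5228, -0.2706, 0.2013]
orientation: [0.641, 3.074, -0.001]
force: [1.3, 1.0, -2.6]
opening: 0.0176
gripper_force: 30.0
t: 16.7
tool_pos: [0.653, 0.0301, 0.199]
orientation: [-0.633, -3.075, -0.001]
force: [1.1, -0.3, -1.9]
opening: 0.0173
gripper_force: 30.0
t: 17.28
tool_pos: [0.6525, 0.0262, 0.1991]
orientation: [0.227, -3.132, -0.0]
force: [-0.6, -0.8, -0.7]
opening: 0.0176
gripper_force: 30.0
[[-9.896e-01 -1.440e-01 -1.300e-03  6.527e-01]
 [-1.440e-01  9.896e-01  1.000e-04  2.610e-02]
 [ 1.200e-03  3.000e-04 -1.000e+00  1.992e-01]
 [ 0.000e+00  0.000e+00  0.000e+00  1.000e+00]]
```

View pics/w5.png

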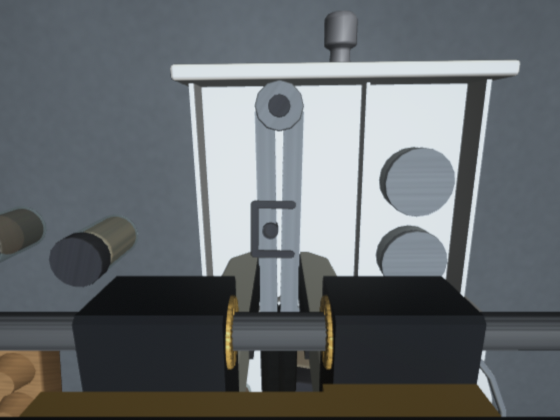

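The tongs are held shut with the clip over its stud at (270,230), and the pivot is at (279,106). The compartment runs between wall (207) and divider (360). I check the target before lowering.

Run:
```python
from h import *
S=np.array([[.989,.148],[-.148,.989]])
for n,u,v,z in(('pivot',279,106,.217),('panel in floor',280,87,.0155),('panel top in',280,79,.0695),('wall floor a',207,87,.0155),('wall floor b',213,270,.0155),('div top a',362,86,.0355),('div top b',357,250,.0355),('TCP',0,0,0)):
    p=plane('w5',u,v,z) if u else T(robot.read_state())[:3,3]
    print(n,(S@p[:2]).round(4))
```

```text
pivot [ 0.5723 -0.0703]
panel in floor [ 0.5465 -0.0691]
panel top in [ 0.5457 -0.0693]
wall floor a [ 0.5463 -0.1362]
wall floor b [ 0.7269 -0.1396]
div top a [0.5478 0.0018]
div top b [0.6981 0.0051]
TCP [ 0.6494 -0.0707]
```

All consistent: lane origin at x_s ≈ 0.566, midline ≈ -0.068. I lower until it touches.

```bash
python3 -m jog '0 0 .002 .02 0;0 0 0 .03 0;0 0 0 .03 0;0 0 0 .03 0;0 0 0 .02 0;0 0 0 .02 0;0 0 0 .01 0;0 0 0 .008 0;0 0 0 .004 0;0 0 0 0 0'; python3 -m jog '0 0 0 .002 0;0 0 0 0 0'; python3 -m jog '0 0 0 .002 0;0 0 0 0 0'
```

```text
t: 18.17
tool_pos: [0.6529, 0.028, 0.0275]
orientation: [0.232, -3.133, -0.0]
force: [-0.5, -0.5, -1.1]
opening: 0.0174
gripper_force: 30.0
t: 18.33
tool_pos: [0.6539, 0.028, 0.0269]
orientation: [-0.232, 3.131, -0.0]
force: [-0.1, -0.2, -1.3]
opening: 0.0172
gripper_force: 30.0
t: 18.5
tool_pos: [0.6533, 0.0281, 0.0242]
orientation: [-0.233, 3.132, -0.0]
force: [-0.7, -0.5, -1.3]
opening: 0.0175
gripper_force: 30.0
```

```bash
python3 -m jog '0 0 0 .0015 0;0 0 0 0 0;0 0 0 0 0'; python3 -m jog '0 0 0 .0015 0;0 0 0 0 0;0 0 0 0 0'
```

```text
t: 18.75
tool_pos: [0.6528, 0.0281, 0.0221]
orientation: [0.233, -3.133, -0.0]
force: [-0.7, -0.9, -1.6]
opening: 0.0174
gripper_force: 30.0
t: 19.0
tool_pos: [0.6536, 0.0281, 0.0216]
orientation: [-0.233, 3.131, -0.0]
force: [-1.9, 0.7, 4.8]
opening: 0.0175
gripper_force: 30.0
```

Touchdown (+5 N). I open a little, hold, then rise straight up.

```bash
python3 -m jog '0 0 0 0 0;.45 0 0 0 0;.45 0 0 0 0;.45 0 0 0 0;.45 0 0 0 0;.45 0 0 0 0;.45 0 0 -.005 0;.45 0 0 -.01 0;.45 0 0 -.02 0;.45 0 0 -.03 0'; python3 -m jog '.45 0 0 -.035 0;.45 0 0 -.035 0;.45 0 0 -.035 0;.45 .02 0 0 0;.45 0 0 0 0;.45 0 0 0 0'
python3 - <<'E'
from h import *
shot('wrist','w6');shot('top','t6')
E
```

```text
t: 19.83
tool_pos: [0.6507, 0.0281, 0.0839]
orientation: [0.232, -3.128, -0.001]
force: [0.3, -0.2, -0.6]
opening: 0.0415
gripper_force: 0.0
t: 20.33
tool_pos: [0.6332, 0.0251, 0.1919]
orientation: [-0.233, 3.131, -0.0]
force: [-0.2, -0.6, -0.7]
opening: 0.0417
gripper_force: 0.0
```

View pics/w6.png

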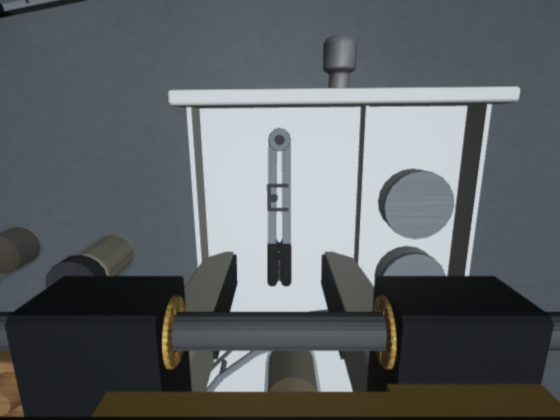

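The tongs lie shut and clipped in the wide compartment, pivot at (279,140), heads at (279,275). I check that the drawer has not moved, then hand in.

Run:
```python
from h import *
S=np.array([[.989,.148],[-.148,.989]])
for u,v,z in((280,103,.0695),(279,140,.037),(279,282,.035)):print(S@plane('w6',u,v,z)[:2])
x=(S@plane('w6',280,103,.0695)[:2])[0]
if abs(x-.5457)<.005: print(robot.close_job())
```

```text
[ 0.54487813 -0.06793886]
[ 0.57409742 -0.06869649]
[ 0.70964721 -0.06871911]
the job is handed in; nothing more can be done
None
```

The job is handed in, with no verdict returned: the drawer is out against its stop, and the clipped-shut tongs lie flat in the wide compartment, lowered until they touched the floor (about 20 s of the 54 s used). I never touched the bystanders, and felt no contact with the carousel, but I did not re-measure any of them at the end.

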